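# Line up the specimen jars by height

### The arm

A 6-joint arm with a two-finger parallel gripper is mounted at the origin on the work surface. World frame = base frame: x ahead of the robot, y to its left, z up, the work surface at z = 0. Lengths are in m, angles in rad, forces in N, time in s.
With the tool pointing down it reaches from about 0.425 to 0.95 m from the base axis. Payload 3.5 kg.
Tool frame: the origin (TCP) lies between the finger pads; the fingertips stand 19 mm ahead of it and the grasp point (between the pads) is the TCP (ctrl.nose_length is the distance from the TCP to the fingertips, in m); z points along the fingers, y is the line along which they close (so a half turn about z gives the same grasp; the last joint's range is limited). The gripper opens to 85 mm and grips with 20 to 120 N. Pads are 22 mm wide; open, the fingers measure 114 mm over their backs; the gripper's body (76 mm by 85 mm) begins 54 mm behind the grasp point. The pads swing forward as they close: fully open they stand 13 mm farther back than shut.
Start: joints at [1.09, 0.286, 1.577, -0, 1.279, -0.15], TCP at [0.219, 0.638, 0.25] pointing down, gripper open.
Joint ranges: [-2.77, 2.77], [-0.9, 2.22], [0.21, 2.48], [-1.53, 4.67], [0.24, 2.81], [-2.84, 2.84]. Speed limits (rad/s): [2.79, 2.79, 3.14, 3.14, 3.14, 3.14].

### API

Orientations are given as a unit quaternion [x, y, z, w].
In Python, from plant import ctrl gives the robot as it stands.
- The arm moves only by the tool apply_moves, never from a script. Its argument "series" is a list of rows, each a list of 6 numbers: the shift along the world's x, y, z scaled (see below), then the turn, a rotation vector about the world's x, y, z scaled (see below). A call has 1 to 20 rows; each row is the pose to reach, as a shift and turn from the pose commanded when the call began; what a row does not reach only later rows make up. The controller multiplies each number of a shift by 0.8 m and each number of a turn by 45 degrees. A row lasts 1/8 s, in which the tool goes at most 62.5 mm and 10.7 degrees, less where a joint would pass 70% of its speed; a pose out of reach is approached as far as the arm can. A call with a number of a shift or a turn outside -1 to 1 is refused whole. A call with a gripper value outside its range is refused whole. "jaw" is the opening, from 0 (shut) to 1 (fully open), set as the call begins (left out, the last holds). The fingers move at their own pace and stop on an object; "squeeze" is the grip in N (left out, the last holds). Time passes only in rows, so rows that repeat a pose let the fingers close. It gives the time, the measured TCP pose, the force, the opening and the grip force at its end, in the units of the state.
- ctrl.get_state(): the state, without advancing time (a new reading comes with each control period).
- ctrl.read_camera(name): name is "scene" or "side" or "wrist"; returns the picture (384x512x3 uint8, red, green, blue); there is no depth.
- ctrl.get_calibration(name): a dict with "fx", "fy", "cx", "cy" (pixels), "xyz" and "orientation" of the camera in the world; the wrist camera has in their place "hand_eye" (4x4, takes a point from camera to tool coordinates, whose origin is the TCP and whose axes are the flange's). Camera axes: x right, y up, looking along -z (the intrinsics and any distortion apply to the point x, -y, -z); pixel columns grow to the right and rows downward; lengths in m; the calibration is good to about 2 mm. A picture is of the moment at which its call begins: read the wrist's pose just before it. get_calibration takes no time and is no camera call.
- ctrl.sign_off(): hands the job in; it is judged then, once.
Trained networks look in the newest picture that a camera, given by its name, has taken for a name from the list of things; names that differ only in an ending like _2 or _b are one class to them, and where a whole thing is asked for, a point or a joint stands for the part that bears it (a point fixed in the world has none). Each returns a list of dicts, best first, with "p" (0 to 1); they miss things now and then, are a little off and sometimes report something else, mostly with a low value. They report only what shows in the picture. A call takes as long as a camera call. They do not tell look-alikes from the thing itself.
- ctrl.boxes_of(thing, camera): "xy" ([column, row] as shares, 0 to 1, of the picture: columns of its width, rows of its height, amid what is visible of it).
- ctrl.silhouettes(thing, camera): "pixels" (384x512 bool, what is visible of it) and "xy" ([column, row] as shares, 0 to 1, of the picture: columns of its width, rows of its height, amid what is visible of it).
The state is a dict: "time": time; "qpos": joint angles; "dq": joint speeds; "joint_efforts": joint torques, N m; "eef_pos": TCP position; "tcp_rot": TCP orientation; "contact_force": force on the tool from outside, world axes, zero at the start; "wrist_torque": the same for the moment, N m; "opening": opening from 0.0 (shut) to 1.0 (fully open); "finger_force": force on a finger pad.
Only numpy, scipy, OpenCV 4.12 (cv2) and the standard library are available. Lean on these libraries where they do the work, as an engineer would, in place of code of your own. Each camera call takes 0.05 s, during which the arm holds its last target. There are 200 camera calls.

### The job

Stand the four yellow-capped specimen jars upright on the four dark-blue marks of the white rail, one centred on each mark, in order of height: the shortest on the mark next to the orange tag, the tallest at the far end. Set each jar down gently, do not drop or tip any, and leave the dish with the orange where it is.

Things in the scene. Friction and masses are not known exactly. Their poses are not given: they have to be found in the camera images.
- jar_45: Loose upright specimen jar, a closed plain cylinder 42 mm in diameter and 45 mm tall over its cap: off-white body, pale blue label band, yellow screw cap. The four jars (45, 65, 85 and 105 mm) differ only in height; this is the shortest. Weighs 30 to 160 g. Origin at the centre of its underside, z up along its axis.
- jar_65: Loose upright specimen jar, a closed plain cylinder 42 mm in diameter and 65 mm tall over its cap: off-white body, pale blue label band, yellow screw cap. The four jars (45, 65, 85 and 105 mm) differ only in height; this is the second shortest. Weighs 30 to 160 g. Origin at the centre of its underside, z up along its axis.
- jar_85: Loose upright specimen jar, a closed plain cylinder 42 mm in diameter and 85 mm tall over its cap: off-white body, pale blue label band, yellow screw cap. The four jars (45, 65, 85 and 105 mm) differ only in height; this is the second tallest. Weighs 30 to 160 g. Origin at the centre of its underside, z up along its axis.
- jar_105: Loose upright specimen jar, a closed plain cylinder 42 mm in diameter and 105 mm tall over its cap: off-white body, pale blue label band, yellow screw cap. The four jars (45, 65, 85 and 105 mm) differ only in height; this is the tallest. Weighs 30 to 160 g. Origin at the centre of its underside, z up along its axis.
- mark_a: One of four identical fixed round dark-blue marks, 60 mm in diameter, 3 mm thick, flat on a fixed white rail (75 mm wide, 430 mm long, 5 mm thick) in one straight row, 80 mm between neighbours. Origin at the centre of its underside, 5 mm above the table; its top, on which a jar stands, is 8 mm above the table. The mark's letter says nothing of its place in the row.
- mark_b: One of four identical fixed round dark-blue marks, 60 mm in diameter, 3 mm thick, flat on a fixed white rail (75 mm wide, 430 mm long, 5 mm thick) in one straight row, 80 mm between neighbours. Origin at the centre of its underside, 5 mm above the table; its top, on which a jar stands, is 8 mm above the table. The mark's letter says nothing of its place in the row.
- mark_c: One of four identical fixed round dark-blue marks, 60 mm in diameter, 3 mm thick, flat on a fixed white rail (75 mm wide, 430 mm long, 5 mm thick) in one straight row, 80 mm between neighbours. Origin at the centre of its underside, 5 mm above the table; its top, on which a jar stands, is 8 mm above the table. The mark's letter says nothing of its place in the row.
- mark_d: One of four identical fixed round dark-blue marks, 60 mm in diameter, 3 mm thick, flat on a fixed white rail (75 mm wide, 430 mm long, 5 mm thick) in one straight row, 80 mm between neighbours. Origin at the centre of its underside, 5 mm above the table; its top, on which a jar stands, is 8 mm above the table. The mark's letter says nothing of its place in the row.
- tag_orange: Fixed orange disc, 32 mm in diameter, 6 mm thick, at one end of the white rail, in line with the marks; the nearest mark's centre is 60 mm away and the others 140, 220 and 300 mm. (A like grey disc is at the other end.) Origin at the centre of its underside, 5 mm above the table. It shows the end of the row where the shortest jar goes.
- orange_dish: Bystander: an orange (the fruit, 70 mm) held in a round steel dish 92 mm in diameter, 83 mm tall in all, loose on the table to the right of the work (-y side). Origin at the centre of the dish's underside. To be left where it is.
Mind the look-alikes: they are no part of the job. What is shaped like the jar_65 but red is not meant.

How it is judged:
At the end, for the whole second after the job is handed in: Each jar stands upright (within 0.1 rad) and still on a mark, its centre within 12 mm of the mark's, in order of height from the orange tag: 45, 65, 85, 105 mm jars at 60, 140, 220, 300 mm from the tag's centre (within 14 mm); the dish with the orange has moved less than 20 mm ((horizontal distance between jar_45 and mark_a below 0.012 m or horizontal distance between jar_45 and mark_b below 0.012 m or horizontal distance between jar_45 and mark_c below 0.012 m or horizontal distance between jar_45 and mark_d below 0.012 m) and horizontal distance between jar_45 and tag_orange between 0.046 and 0.074 m and height (world z) of jar_45 between 0.005 and 0.012 m and angle between each of jar_45, jar_65, jar_85, jar_105's own z axis and vertical below 0.1 rad and linear speed of each of jar_45, jar_65, jar_85, jar_105 below 0.02 m/s and angular speed of each of jar_45, jar_65, jar_85, jar_105 below 0.2 rad/s and (horizontal distance between jar_65 and mark_a below 0.012 m or horizontal distance between jar_65 and mark_b below 0.012 m or horizontal distance between jar_65 and mark_c below 0.012 m or horizontal distance between jar_65 and mark_d below 0.012 m) and horizontal distance between jar_65 and tag_orange between 0.126 and 0.154 m and height (world z) of jar_65 between 0.005 and 0.012 m and (horizontal distance between jar_85 and mark_a below 0.012 m or horizontal distance between jar_85 and mark_b below 0.012 m or horizontal distance between jar_85 and mark_c below 0.012 m or horizontal distance between jar_85 and mark_d below 0.012 m) and horizontal distance between jar_85 and tag_orange between 0.206 and 0.234 m and height (world z) of jar_85 between 0.005 and 0.012 m and (horizontal distance between jar_105 and mark_a below 0.012 m or horizontal distance between jar_105 and mark_b below 0.012 m or horizontal distance between jar_105 and mark_c below 0.012 m or horizontal distance between jar_105 and mark_d below 0.012 m) and horizontal distance between jar_105 and tag_orange between 0.286 and 0.314 m and height (world z) of jar_105 between 0.005 and 0.012 m and distance of orange_dish from where it was at the start of the episode below 0.02 m); the robot touches nothing.
It fails at once if a jar is tipped over (angle between any of jar_45, jar_65, jar_85, jar_105's own z axis and vertical above 0.6 rad).
It fails at once if a jar is dropped (falls free by more than about 25 mm) or thrown ((linear speed of jar_45 above 0.7 m/s and contact force between jar_45 and the fingers below 0.05 N) or (linear speed of jar_65 above 0.7 m/s and contact force between jar_65 and the fingers below 0.05 N) or (linear speed of jar_85 above 0.7 m/s and contact force between jar_85 and the fingers below 0.05 N) or (linear speed of jar_105 above 0.7 m/s and contact force between jar_105 and the fingers below 0.05 N)).
It fails at once if the dish with the orange is shoved aside by more than 20 mm (distance of orange_dish from where it was at the start of the episode above 0.02 m).
It also fails if it takes over 112 s, if anything falls off the work surface, if the arm or the gripper's body presses on something with over 40 N, if the wrist force passes 120 N, or if a joint passes its speed limit or range.

## Working session

There is one attempt and no reset: what is moved stays moved. The work goes in short steps, Python scripts to look and compute and a tool call to move; the robot and the scene stay as the last step left them, time stands still between calls to the robot, and variables do not carry over. Pictures are saved under pics/ and viewed, at most 14 in all, crops included, and the job is handed in when it is done.

Besides the shell and the picture viewer there is one more tool, called by a JSON object that holds its "name" and its "arguments", one argument or row to a line. apply_moves: Moves the arm, as the interface text tells. Shifts and turns lie within -1 to 1; 1 stands for 0.8 m of shift or 45 degrees of turn. Its arguments: {"type":"object","properties":{"series":{"type":"array"},"jaw":{"type":"number"},"squeeze":{"type":"number"}},"required":["series"]}

```bash
mkdir -p pics; ls
python3 - <<'E'
from plant import ctrl
import cv2,numpy as np
for c in("scene","side","wrist"):
    im=ctrl.read_camera(c); cv2.imwrite(f"pics/{c}0.png",im[:,:,::-1]); print(c,ctrl.get_calibration(c))
a=cv2.imread("pics/scene0.png");b=cv2.imread("pics/side0.png")
print(ctrl.get_state())
E
```

```text
pics
scene {'fx': 366.2599521100901, 'fy': 366.2599521100901, 'cx': 254.6877854787078, 'cy': 190.03240572539184, 'xyz': array([ 1.16678276, -0.3931351 ,  0.46716485]), 'orientation': array([0.42191665, 0.26197725, 0.45481964, 0.73925189])}
side {'fx': 429.18815179062983, 'fy': 429.18815179062983, 'cx': 250.4441271691367, 'cy': 184.44634256185455, 'xyz': array([0.49382036, 0.89144732, 0.7377489 ]), 'orientation': array([-0.01306691,  0.45524164,  0.89006307, -0.01928838])}
wrist {'fx': 291.88673935709, 'fy': 291.88673935709, 'cx': 255.74043688912795, 'cy': 192.71848980119358, 'hand_eye': array([[-7.89653165e-04,  9.53362184e-01,  3.01827637e-01,
         7.86089816e-02],
       [ 9.99999659e-01,  6.80231786e-04,  4.67636549e-04,
        -9.41827408e-05],
       [ 2.40514250e-04,  3.01827903e-01, -9.53362397e-01,
        -1.23773263e-01],
       [ 0.00000000e+00,  0.00000000e+00,  0.00000000e+00,
         1.00000000e+00]])}
{'time': 0.15, 'qpos': array([ 1.09001089e+00,  2.87044664e-01,  1.57785717e+00, -2.80474072e-05,
        1.27860481e+00, -1.50018193e-01]), 'dq': array([ 0.0006798 , -0.00229384, -0.00429459, -0.00153297,  0.00246064,
       -0.00046716]), 'joint_efforts': array([-6.52989300e-06, -4.06607330e+01, -2.93142182e+01, -2.32322482e-04,
        3.97082840e-03, -6.61067233e-06]), 'eef_pos': array([0.21898197, 0.63797993, 0.24920098]), 'tcp_rot': array([ 1.64626659e-01,  9.86355487e-01, -9.13955039e-04, -2.84095978e-04]), 'contact_force': array([-0.12018237, -0.17250994,  0.07345353]), 'wrist_torque': array([-0.04587046,  0.01521517,  0.00883221]), 'finger_force': 0.0, 'opening': 0.9976395938136216}
```

View pics/scene0.png

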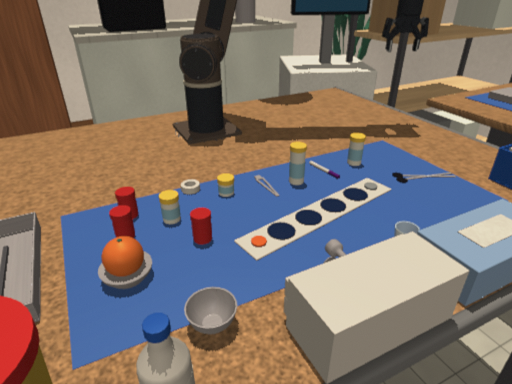

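View pics/side0.png

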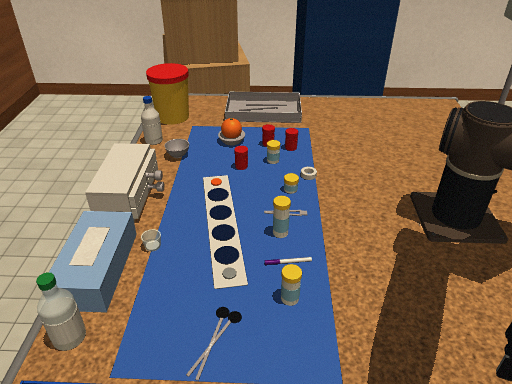

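The scene view shows the four yellow-capped jars at about (226,185), (171,207), (298,163) and (356,150). The rail runs from the orange tag (259,241) to the grey disc (371,185), and three red decoys stand near the orange. The side view agrees: jars at (290,183), (273,152), (281,217) and (291,284), tag at (216,182).

```bash
cat > h.py <<'E'
from plant import ctrl
import cv2,numpy as np
from scipy.spatial.transform import Rotation as R
from scipy.optimize import least_squares
def cam(c,st=None):
    k=ctrl.get_calibration(c)
    if 'xyz' in k: return k,R.from_quat(k['orientation']).as_matrix(),np.array(k['xyz'])
    H=k['hand_eye'];T=R.from_quat(st['tcp_rot']).as_matrix()
    return k,T@H[:3,:3],T@H[:3,3]+st['eef_pos']
def proj(C,P):
    k,M,t=C;q=(np.atleast_2d(P)-t)@M
    return np.c_[k['cx']+k['fx']*q[:,0]/-q[:,2],k['cy']-k['fy']*q[:,1]/-q[:,2]]
def ray(C,uv,z):
    k,M,t=C;d=M@np.array([(uv[0]-k['cx'])/k['fx'],-(uv[1]-k['cy'])/k['fy'],-1])
    return t+d*(z-t[2])/d[2]
def bbox(m):
    v,u=np.where(m);return np.array([u.min(),v.min(),u.max()+1,v.max()+1])-.0
A=np.linspace(0,2*np.pi,60)
def cylbox(C,x,y,h,z0=0,r=.021):
    P=np.r_[np.c_[x+r*np.cos(A),y+r*np.sin(A),0*A+z0],np.c_[x+r*np.cos(A),y+r*np.sin(A),0*A+z0+h]]
    p=proj(C,P);return np.r_[p.min(0),p.max(0)]
E
cat > look.py <<'E'
from h import *
D={}
for c in("scene","side"):
    ctrl.read_camera(c);C=cam(c)
    for n in("jar_45","jar_65","jar_85","jar_105"):
        for s in ctrl.silhouettes(n,c)[:3]:
            if s['p']>.3:
                m=s['pixels'];b=bbox(m);bc=ray(C,[(b[0]+b[2])/2,b[3]],0)
                f=least_squares(lambda p:cylbox(C,*p)-b,[bc[0],bc[1],.07],x_scale=.01)
                print(n,c,round(s['p'],2),b,f.x.round(4),round(f.cost,1))
    for n,z in(("mark_a",.008),("tag_orange",.011),("orange_dish",.01)):
        for s in ctrl.silhouettes(n,c)[:5]:
            if s['p']>.3:
                v,u=np.where(s['pixels']);print(n,c,round(s['p'],2),round(u.mean()),round(v.mean()),len(u),ray(C,[u.mean()+.5,v.mean()+.5],z)[:2].round(4))
E
python3 look.py
```

```text
jar_45 scene 0.88 [347. 134. 365. 166.] [0.4463 0.2867 0.079 ] 0.3
jar_45 scene 0.75 [217. 174. 234. 197.] [ 0.4344 -0.1069  0.041 ] 0.2
jar_45 scene 0.72 [116. 188. 137. 217.] [ 0.4111 -0.3387  0.0493] 1.5
jar_65 scene 0.88 [347. 134. 365. 166.] [0.4463 0.2867 0.079 ] 0.3
jar_65 scene 0.75 [217. 174. 234. 197.] [ 0.4344 -0.1069  0.041 ] 0.2
jar_65 scene 0.72 [116. 188. 137. 217.] [ 0.4111 -0.3387  0.0493] 1.5
jar_85 scene 0.88 [347. 134. 365. 166.] [0.4463 0.2867 0.079 ] 0.3
jar_85 scene 0.75 [217. 174. 234. 197.] [ 0.4344 -0.1069  0.041 ] 0.2
jar_85 scene 0.72 [116. 188. 137. 217.] [ 0.4111 -0.3387  0.0493] 1.5
jar_105 scene 0.88 [347. 134. 365. 166.] [0.4463 0.2867 0.079 ] 0.3
jar_105 scene 0.75 [217. 174. 234. 197.] [ 0.4344 -0.1069  0.041 ] 0.2
jar_105 scene 0.72 [116. 188. 137. 217.] [ 0.4111 -0.3387  0.0493] 1.5
mark_a scene 0.79 281 231 391 [ 0.6447 -0.0708]
mark_a scene 0.64 308 217 326 [0.6295 0.0075]
mark_a scene 0.48 355 194 246 [0.5982 0.1629]
orange_dish scene 0.95 124 263 2124 [ 0.6011 -0.3792]
orange_dish scene 0.72 258 241 149 [ 0.656  -0.1292]
jar_45 side 0.93 [280.
[... 366 characters left out ...]
2 0.1   ] 0.1
jar_85 side 0.93 [280. 264. 302. 306.] [0.4417 0.2836 0.0821] 0.0
jar_85 side 0.88 [234. 146. 248. 170.] [ 0.5784 -0.2255  0.0608] 0.0
jar_85 side 0.79 [273. 196. 291. 238.] [0.458  0.0752 0.1   ] 0.1
jar_105 side 0.93 [280. 264. 302. 306.] [0.4417 0.2836 0.0821] 0.0
jar_105 side 0.88 [234. 146. 248. 170.] [ 0.5784 -0.2255  0.0608] 0.0
jar_105 side 0.79 [273. 196. 291. 238.] [0.458  0.0752 0.1   ] 0.1
mark_a side 0.81 223 232 259 [0.6029 0.0905]
mark_a side 0.75 220 212 247 [0.6174 0.0114]
mark_a side 0.59 226 254 347 [0.588  0.1686]
mark_a side 0.52 218 194 239 [ 0.6323 -0.0646]
tag_orange side 0.58 216 181 67 [ 0.645 -0.123]
orange_dish side 0.66 231 132 532 [ 0.6241 -0.4243]
```

{"name": "apply_moves", "arguments": {
  "series": [
    [0.08,-0.14,0.02,0,0,-0.2],
    [0.24,-0.42,0.063,0,0,-0.6],
    [0.39,-0.67,0.063,0,0,-1],
    [0.39,-0.67,0.063,0,0,-1],
    [0.39,-0.67,0.063,0,0,-1],
    [0.39,-0.67,0.063,0,0,-1],
    [0.39,-0.67,0.063,0,0,-1],
    [0.39,-0.67,0.063,0,0,-1],
    [0.39,-0.67,0.063,0,0,-1],
    [0.39,-0.67,0.063,0,0,-1],
    [0.39,-0.67,0.063,0,0,-1],
    [0.39,-0.67,0.063,0,0,-1]
  ],
  "jaw": 1,
  "squeeze": 30
}}

```text
time: 2.45
eef_pos: [0.531, 0.1025, 0.3006]
tcp_rot: [0.53, 0.848, 0.0, -0.0]
contact_force: [-0.2, 0.5, -0.5]
opening: 0.999
finger_force: 0.0
```

{"name": "apply_moves", "arguments": {
  "series": [
    [0,0,0,0,0,-0.17],
    [0,0,0,0,0,-0.34],
    [0,0,0,0,0,-0.34],
    [0,0,0,0,0,-0.34]
  ]
}}

```text
time: 2.95
eef_pos: [0.5307, 0.1034, 0.3007]
tcp_rot: [0.636, 0.771, 0.0, -0.0]
contact_force: [0.1, -1.0, 0.5]
opening: 1.0
finger_force: 0.0
```

```bash
cat > wl.py <<'E'
from h import *
import sys
st=ctrl.get_state();im=ctrl.read_camera("wrist");cv2.imwrite(sys.argv[1],im[:,:,::-1]);C=cam("wrist",st)
print(st['time'],st['eef_pos'].round(4),st['tcp_rot'].round(4))
hsv=cv2.cvtColor(im,cv2.COLOR_RGB2HSV)
for s in ctrl.silhouettes("jar_85","wrist"):
    if s['p']>.3:
        m=s['pixels'];b=bbox(m);v,u=np.where(m);print("jar",round(s['p'],2),b)
for n,z in(("mark_a",.008),("tag_orange",.011)):
    for s in ctrl.silhouettes(n,"wrist")[:6]:
        if s['p']>.3:
            v,u=np.where(s['pixels']);print(n,round(s['p'],2),round(u.mean()),round(v.mean()),len(u),ray(C,[u.mean()+.5,v.mean()+.5],z)[:2].round(4))
# yellow caps: centroid of cap blob
m=cv2.inRange(hsv,(20,150,120),(33,255,255))
N,L,S,c=cv2.connectedComponentsWithStats(m)
for i in range(1,N):
    if S[i][4]>80: print("yellow",c[i].round(1),S[i],[ray(C,c[i]+.5,h)[:2].round(4).tolist() for h in(.045,.065,.085,.105)])
E
python3 wl.py pics/w1.png
```

```text
2.95 [0.5307 0.1034 0.3007] [ 0.6364  0.7714  0.     -0.    ]
jar 0.75 [167. 257. 183. 294.]
jar 0.74 [238. 328. 260. 342.]
jar 0.6 [175. 150. 220. 198.]
jar 0.58 [197.   0. 231.  18.]
jar 0.48 [179. 336. 202. 354.]
mark_a 0.85 304 174 1161 [0.6047 0.0906]
mark_a 0.83 301 225 1029 [0.6199 0.0117]
mark_a 0.71 306 119 1445 [0.5892 0.1685]
tag_orange 0.67 297 301 238 [ 0.6457 -0.1244]
yellow [192.5 179.9] [175 163  36  35 967] [[0.4513, 0.0627], [0.4546, 0.0689], [0.458, 0.075], [0.4613, 0.0812]]
yellow [173.1 284.7] [167 274  12  21 130] [[0.4431, -0.1061], [0.4469, -0.0911], [0.4507, -0.076], [0.4544, -0.061]]
```

View pics/w1.png

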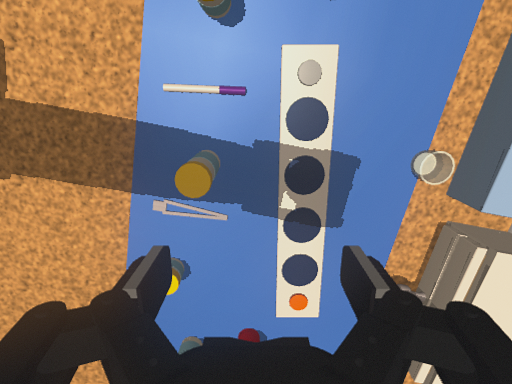

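The wrist view shows the rail vertically, with the tag at (298,301), marks at (300,270), (301,225), (304,174) and (306,119), and the 105 mm jar cap at (193,180). Its mark positions match the side camera to about 2 mm.

```bash
cat > caps.py <<'E'
from h import *
im=ctrl.read_camera("side");C=cam("side");hsv=cv2.cvtColor(im,cv2.COLOR_RGB2HSV)
m=cv2.inRange(hsv,(20,130,90),(33,255,255));N,L,S,c=cv2.connectedComponentsWithStats(m)
for i in range(1,N):
    x,y,w,h,a=S[i]
    if a>40 and x>200:
        o=[]
        for H in(.045,.065,.085,.105):
            f=least_squares(lambda p:(cylbox(C,p[0],p[1],H)-[x,y,x+w,0])[:3],ray(C,c[i],H)[:2],x_scale=.01)
            o.append((f.x.round(4).tolist(),round(f.cost,2)))
        print(c[i].round(),w,h,o)
E
python3 caps.py
```

```text
[273. 145.] 13 11 [([0.4789, -0.2935], np.float64(0.05)), ([0.4792, -0.2587], np.float64(0.23)), ([0.4795, -0.224], np.float64(0.56)), ([0.4798, -0.1893], np.float64(1.05))]
[291. 179.] 15 12 [([0.4271, -0.1068], np.float64(0.08)), ([0.4287, -0.0775], np.float64(0.43)), ([0.4303, -0.0482], np.float64(1.1)), ([0.4319, -0.0189], np.float64(2.13))]
[282. 203.] 18 15 [([0.4556, 0.003], np.float64(0.54)), ([0.4565, 0.0292], np.float64(0.15)), ([0.4573, 0.0554], np.float64(0.0)), ([0.4582, 0.0815], np.float64(0.12))]
[291. 274.] 20 20 [([0.4372, 0.248], np.float64(0.03)), ([0.4385, 0.2671], np.float64(0.42)), ([0.4398, 0.2861], np.float64(1.32)), ([0.4412, 0.3052], np.float64(2.78))]
```

{"name": "apply_moves", "arguments": {
  "series": [
    [-0.045,-0.015,-0.05,0,0,0],
    [-0.09,-0.03,-0.125,0,0,0],
    [-0.09,-0.03,-0.125,0,0,0],
    [-0.09,-0.03,-0.125,0,0,0],
    [-0.09,-0.03,-0.125,0,0,0]
  ]
}}

```text
time: 3.82
eef_pos: [0.4626, 0.0784, 0.2045]
tcp_rot: [0.638, 0.77, 0.002, 0.003]
contact_force: [0.4, 0.1, 0.3]
opening: 1.0
finger_force: 0.0
```

```bash
cat > hov.py <<'E'
from h import *
import sys
H=float(sys.argv[1]);z0=float(sys.argv[3]) if len(sys.argv)>3 else 0
st=ctrl.get_state();im=ctrl.read_camera("wrist");cv2.imwrite(sys.argv[2],im[:,:,::-1]);C=cam("wrist",st)
hsv=cv2.cvtColor(im,cv2.COLOR_RGB2HSV);m=cv2.inRange(hsv,(20,130,70),(33,255,255));N,L,S,c=cv2.connectedComponentsWithStats(m)
print(st['time'],st['eef_pos'].round(4))
for i in range(1,N):
    x,y,w,h,a=S[i]
    if a>150:
        f=least_squares(lambda p:cylbox(C,p[0],p[1],p[2],z0+H-p[2])-[x,y,x+w,y+h],[*ray(C,c[i],H)[:2],.012],x_scale=.01)
        d=f.x[:2]-st['eef_pos'][:2];print(S[i],f.x.round(4),round(f.cost,2),"shift units",(d/.8).round(4))
E
python3 hov.py .105 pics/w2.png
```

```text
3.825 [0.4626 0.0784 0.2045]
[ 230  170   50   51 1997] [0.4607 0.0814 0.0056] 1.12 shift units [-0.0023  0.0037]
[183 303  35  34 895] [ 0.4334 -0.0475  0.    ] 28.51 shift units [-0.0365 -0.1574]
```

View pics/w2.png

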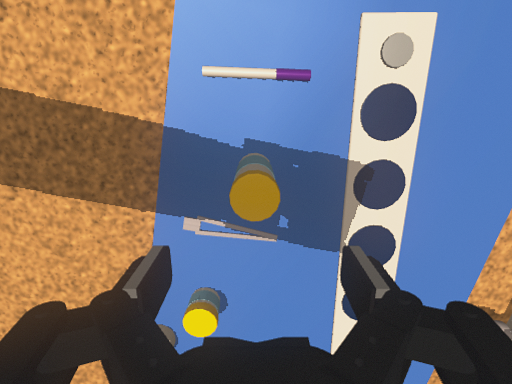

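The 105 mm jar cap sits centred between the fingers at (255,195), and the fit puts it 3 mm from the TCP axis. I'll descend and grip.

{"name": "apply_moves", "arguments": {
  "series": [
    [0.002,0.004,-0.04,0,0,0],
    [0.002,0.004,-0.09,0,0,0],
    [0.002,0.004,-0.14,0,0,0],
    [0.002,0.004,-0.163,0,0,0],
    [0.002,0.004,-0.163,0,0,0],
    [0.002,0.004,-0.163,0,0,0]
  ]
}}

```text
time: 4.62
eef_pos: [0.463, 0.0816, 0.0722]
tcp_rot: [0.638, 0.77, 0.001, 0.002]
contact_force: [0.7, -0.5, 0.7]
opening: 1.0
finger_force: 0.0
```

{"name": "apply_moves", "arguments": {
  "series": [
    [0,0,0,0,0,0],
    [0,0,0,0,0,0],
    [0,0,0,0,0,0],
    [0,0,0,0,0,0],
    [0,0,0,0,0,0],
    [0,0,0,0,0,0]
  ],
  "jaw": 0,
  "squeeze": 30
}}

```text
time: 5.38
eef_pos: [0.4615, 0.0816, 0.0711]
tcp_rot: [0.638, 0.77, 0.0, 0.001]
contact_force: [-0.5, 0.6, 5.9]
opening: 0.487
finger_force: 30.5
```

{"name": "apply_moves", "arguments": {
  "series": [
    [0,0,0.01,0,0,0],
    [0,0,0.04,0,0,0],
    [0,0,0.075,0,0,0],
    [0.02,0.013,0.075,0,0,0],
    [0.05,0.034,0.075,0,0,0],
    [0.08,0.054,0.075,0,0,0],
    [0.11,0.075,0.075,0,0,0],
    [0.14,0.095,0.075,0,0,0],
    [0.155,0.105,0.075,0,0,0],
    [0.16,0.109,0.075,0,0,0],
    [0.16,0.109,0.07,0,0,0],
    [0.16,0.109,0.055,0,0,0],
    [0.16,0.109,0.04,0,0,0],
    [0.16,0.109,0.028,0,0,0],
    [0.16,0.109,0.02,0,0,0],
    [0.16,0.109,0.016,0,0,0],
    [0.16,0.109,0.016,0,0,0],
    [0.16,0.109,0.016,0,0,0]
  ]
}}

```text
time: 7.62
eef_pos: [0.5892, 0.1688, 0.0836]
tcp_rot: [0.638, 0.77, 0.0, 0.0]
contact_force: [0.8, 0.1, -0.6]
opening: 0.491
finger_force: 30.8
```

{"name": "apply_moves", "arguments": {
  "series": [
    [0,0,-0.003,0,0,0],
    [0,0,-0.005,0,0,0],
    [0,0,-0.005,0,0,0]
  ]
}}

```text
time: 8.0
eef_pos: [0.5889, 0.1688, 0.0792]
tcp_rot: [0.638, 0.77, 0.0, 0.0]
contact_force: [0.4, 0.3, 0.2]
opening: 0.484
finger_force: 30.8
```

{"name": "apply_moves", "arguments": {
  "series": [
    [0,0,0,0,0,0],
    [0,0,0,0,0,0],
    [0,0,0,0,0,0],
    [0,0,0,0,0,0],
    [0,0,0,0,0,0]
  ],
  "jaw": 1
}}

```text
time: 8.62
eef_pos: [0.5888, 0.1688, 0.0791]
tcp_rot: [0.638, 0.77, 0.0, 0.0]
contact_force: [-0.4, 0.9, 0.6]
opening: 1.0
finger_force: 0.0
```

{"name": "apply_moves", "arguments": {
  "series": [
    [0,0,0.03,0,0,0],
    [0,0,0.08,0,0,0],
    [0,0,0.15,0,0,0],
    [0,0,0.15,0,0,0],
    [0,0,0.15,0,0,0]
  ]
}}

```text
time: 9.25
eef_pos: [0.5886, 0.1688, 0.199]
tcp_rot: [0.638, 0.77, -0.0, -0.0]
contact_force: [-0.1, 0.1, -1.0]
opening: 0.999
finger_force: 0.0
```

```bash
python3 hov.py .105 pics/w3.png .008; python3 wl.py pics/w3b.png | grep mark; python3 caps.py
```

```text
9.25 [0.5886 0.1688 0.199 ]
[  58    0   66   38 1970] [0.461  0.2724 0.    ] 338.98 shift units [-0.1595  0.1295]
[ 230  178   54   54 2241] [0.5882 0.1686 0.0074] 0.19 shift units [-0.0005 -0.0002]
[ 75 360  31  22 508] [ 0.4654 -0.0242  0.    ] 96.42 shift units [-0.154  -0.2412]
mark_a 0.94 259 244 1312 [0.6061 0.0846]
mark_a 0.84 258 296 1468 [0.6198 0.0128]
mark_a 0.82 260 163 860 [0.5887 0.1814]
mark_a 0.53 259 335 330 [ 0.632  -0.0478]
[273. 145.] 13 11 [([0.4789, -0.2935], np.float64(0.05)), ([0.4792, -0.2587], np.float64(0.23)), ([0.4795, -0.224], np.float64(0.56)), ([0.4798, -0.1893], np.float64(1.05))]
[291. 179.] 15 12 [([0.4271, -0.1068], np.float64(0.08)), ([0.4287, -0.0775], np.float64(0.43)), ([0.4303, -0.0482], np.float64(1.1)), ([0.4319, -0.0189], np.float64(2.13))]
[225. 223.] 19 16 [([0.5974, 0.0872], np.float64(0.55)), ([0.5946, 0.1109], np.float64(0.14)), ([0.5918, 0.1347], np.float64(0.0)), ([0.589, 0.1585], np.float64(0.19))]
[291. 274.] 20 20 [([0.4372, 0.248], np.float64(0.03)), ([0.4385, 0.2671], np.float64(0.42)), ([0.4398, 0.2861], np.float64(1.32)), ([0.4412, 0.3052], np.float64(2.78))]
```

View pics/w3.png

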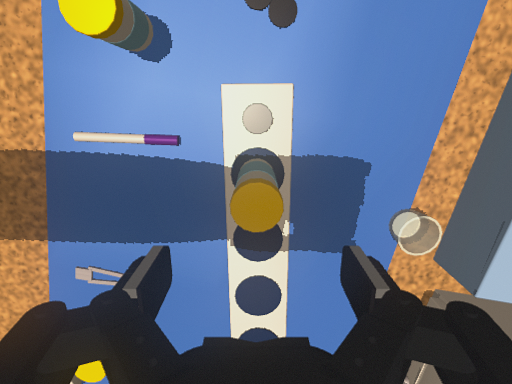

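The 105 mm jar stands centred on the fourth mark, with its cap at (257,205).

{"name": "apply_moves", "arguments": {
  "series": [
    [-0.06,0.048,0,0,0,0],
    [-0.12,0.095,0,0,0,0],
    [-0.186,0.145,0,0,0,0],
    [-0.186,0.145,0,0,0,0],
    [-0.186,0.145,0,0,0,0],
    [-0.186,0.145,0,0,0,0]
  ]
}}

```text
time: 10.3
eef_pos: [0.441, 0.2842, 0.1991]
tcp_rot: [0.638, 0.77, 0.0, 0.0]
contact_force: [-0.1, -0.8, 0.3]
opening: 0.999
finger_force: 0.0
```

```bash
python3 hov.py .085 pics/w4.png
```

```text
10.3 [0.441  0.2842 0.1991]
[ 236  169   48   45 1699] [0.4428 0.2875 0.    ] 1.25 shift units [0.0022 0.0041]
```

{"name": "apply_moves", "arguments": {
  "series": [
    [0.002,0.004,-0.05,0,0,0],
    [0.002,0.004,-0.1,0,0,0],
    [0.002,0.004,-0.15,0,0,0],
    [0.002,0.004,-0.178,0,0,0],
    [0.002,0.004,-0.178,0,0,0],
    [0.002,0.004,-0.178,0,0,0],
    [0.002,0.004,-0.178,0,0,0]
  ]
}}

```text
time: 11.22
eef_pos: [0.443, 0.2883, 0.0583]
tcp_rot: [0.638, 0.77, 0.001, 0.001]
contact_force: [0.2, 0.1, 0.4]
opening: 0.999
finger_force: 0.0
```

{"name": "apply_moves", "arguments": {
  "series": [
    [0,0,0,0,0,0],
    [0,0,0,0,0,0],
    [0,0,0,0,0,0],
    [0,0,0,0,0,0],
    [0,0,0,0,0,0],
    [0,0,0,0,0,0]
  ],
  "jaw": 0
}}

```text
time: 11.98
eef_pos: [0.4419, 0.2882, 0.0572]
tcp_rot: [0.638, 0.77, 0.0, 0.0]
contact_force: [-0.3, -1.0, 6.1]
opening: 0.484
finger_force: 30.5
```

{"name": "apply_moves", "arguments": {
  "series": [
    [0,0,0.01,0,0,0],
    [0,0,0.04,0,0,0],
    [0,-0.015,0.075,0,0,0],
    [0,-0.045,0.08,0,0,0],
    [0,-0.085,0.08,0,0,0],
    [0,-0.125,0.08,0,0,0],
    [0,-0.165,0.08,0,0,0],
    [0.01,-0.205,0.08,0,0,0],
    [0.03,-0.235,0.08,0,0,0],
    [0.06,-0.247,0.08,0,0,0],
    [0.095,-0.247,0.08,0,0,0],
    [0.13,-0.247,0.08,0,0,0],
    [0.165,-0.247,0.08,0,0,0],
    [0.19,-0.247,0.08,0,0,0],
    [0.2,-0.247,0.08,0,0,0],
    [0.204,-0.247,0.07,0,0,0],
    [0.204,-0.247,0.055,0,0,0],
    [0.204,-0.247,0.04,0,0,0],
    [0.204,-0.247,0.04,0,0,0]
  ]
}}

```text
time: 14.35
eef_pos: [0.603, 0.0905, 0.0866]
tcp_rot: [0.638, 0.77, -0.001, -0.002]
contact_force: [-0.0, 0.1, 0.6]
opening: 0.485
finger_force: 30.5
```

{"name": "apply_moves", "arguments": {
  "series": [
    [0,0,-0.012,0,0,0],
    [0,0,-0.02,0,0,0],
    [0,0,-0.025,0,0,0],
    [0,0,-0.025,0,0,0],
    [0,0,-0.025,0,0,0]
  ]
}}

```text
time: 14.98
eef_pos: [0.605, 0.0904, 0.069]
tcp_rot: [0.638, 0.77, 0.0, 0.0]
contact_force: [0.7, 0.2, -0.5]
opening: 0.478
finger_force: 30.5
```

{"name": "apply_moves", "arguments": {
  "series": [
    [0,0,-0.003,0,0,0],
    [0,0,-0.0045,0,0,0],
    [0,0,-0.0045,0,0,0]
  ]
}}

```text
time: 15.35
eef_pos: [0.6049, 0.0904, 0.0653]
tcp_rot: [0.638, 0.77, 0.0, 0.0]
contact_force: [-0.5, -0.1, 1.4]
opening: 0.481
finger_force: 30.5
```

{"name": "apply_moves", "arguments": {
  "series": [
    [0,0,0,0,0,0],
    [0,0,0,0,0,0],
    [0,0,0,0,0,0],
    [0,0,0,0,0,0],
    [0,0,0,0,0,0]
  ],
  "jaw": 1
}}

```text
time: 15.98
eef_pos: [0.6048, 0.0904, 0.0651]
tcp_rot: [0.638, 0.77, -0.0, -0.0]
contact_force: [0.2, -0.0, -0.3]
opening: 0.999
finger_force: 0.0
```

{"name": "apply_moves", "arguments": {
  "series": [
    [0,0,0.03,0,0,0],
    [0,0,0.08,0,0,0],
    [0,0,0.15,0,0,0],
    [0,0,0.17,0,0,0],
    [0,0,0.17,0,0,0],
    [0,0,0.17,0,0,0]
  ]
}}

```text
time: 16.73
eef_pos: [0.6035, 0.0904, 0.1985]
tcp_rot: [0.638, 0.77, -0.001, -0.002]
contact_force: [-0.3, -0.4, -0.7]
opening: 0.999
finger_force: 0.0
```

```bash
python3 hov.py .085 pics/w5.png .008;  python3 wl.py pics/w5b.png | grep -E "mark|tag"
```

```text
16.725 [0.6035 0.0904 0.1985]
[ 227   67   60   63 2926] [0.588  0.1676 0.012 ] 7.86 shift units [-0.0193  0.0964]
[ 234  173   49   50 1917] [0.6041 0.0897 0.0074] 0.64 shift units [ 0.0008 -0.0009]
[ 65 295  27  15 238] [ 0.4568 -0.0446  0.    ] 214.29 shift units [-0.1834 -0.1687]
mark_a 0.97 258 240 1709 [0.6197 0.0109]
mark_a 0.88 259 296 1507 [ 0.6351 -0.0658]
mark_a 0.83 258 163 841 [0.6015 0.1022]
tag_orange 0.84 258 333 285 [ 0.6451 -0.1204]
tag_orange 0.55 86 294 615 [ 0.4203 -0.1022]
```

View pics/w5.png

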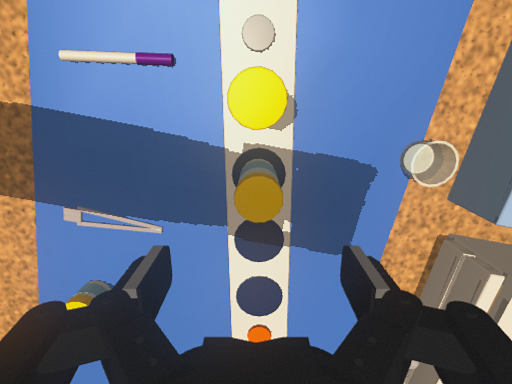

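The 85 mm jar is on the third mark with its cap at (258,197), within 1 mm. Next is the 65 mm jar.

{"name": "apply_moves", "arguments": {
  "series": [
    [-0.02,-0.06,0,0,0,0],
    [-0.05,-0.13,0,0,0,0],
    [-0.08,-0.2,0,0,0,0],
    [-0.1,-0.27,0,0,0,0],
    [-0.13,-0.34,0,0,0,0],
    [-0.15,-0.41,0,0,0,0],
    [-0.157,-0.436,0,0,0,0],
    [-0.157,-0.436,0,0,0,0],
    [-0.157,-0.436,0,0,0,0]
  ]
}}

```text
time: 18.1
eef_pos: [0.4795, -0.2571, 0.2007]
tcp_rot: [0.637, 0.771, 0.0, -0.001]
contact_force: [-0.3, -0.3, -0.3]
opening: 1.001
finger_force: 0.0
```

```bash
python3 hov.py .065 pics/w6.png
```

```text
18.1 [ 0.4795 -0.2571  0.2007]
[ 209    0   48   30 1146] [ 0.4344 -0.1229  0.    ] 246.56 shift units [-0.0563  0.1678]
[ 237  166   43   44 1453] [ 0.4807 -0.2574  0.0032] 1.26 shift units [ 0.0016 -0.0003]
```

View pics/w6.png

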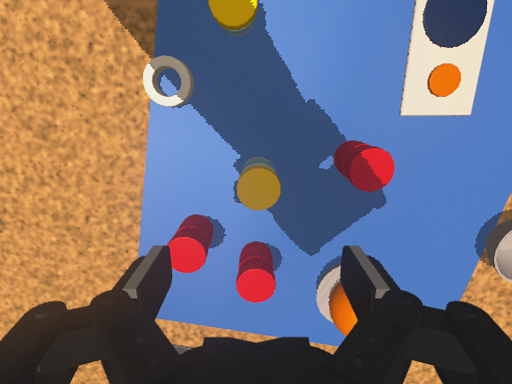

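The 65 mm jar's cap is centred at (259,188). The red decoys at (187,253), (256,283) and (369,168) clear the fingers.

{"name": "apply_moves", "arguments": {
  "series": [
    [0.001,0.0,-0.05,0,0,0],
    [0.001,0.0,-0.1,0,0,0],
    [0.001,0.0,-0.15,0,0,0],
    [0.001,0.0,-0.18,0,0,0],
    [0.001,0.0,-0.199,0,0,0],
    [0.001,0.0,-0.199,0,0,0],
    [0.001,0,-0.199,0,0,0]
  ]
}}

```text
time: 19.02
eef_pos: [0.481, -0.2586, 0.0432]
tcp_rot: [0.638, 0.77, 0.0, 0.001]
contact_force: [0.3, -0.1, 1.1]
opening: 1.0
finger_force: 0.0
```

{"name": "apply_moves", "arguments": {
  "series": [
    [0,0,0,0,0,0],
    [0,0,0,0,0,0],
    [0,0,0,0,0,0],
    [0,0,0,0,0,0],
    [0,0,0,0,0,0],
    [0,0,0,0,0,0]
  ],
  "jaw": 0
}}

```text
time: 19.77
eef_pos: [0.4805, -0.2588, 0.0427]
tcp_rot: [0.638, 0.77, -0.0, 0.001]
contact_force: [-0.4, 0.2, 5.9]
opening: 0.482
finger_force: 30.5
```

{"name": "apply_moves", "arguments": {
  "series": [
    [0,0,0.01,0,0,0],
    [0,0,0.04,0,0,0],
    [0,0.0,0.08,0,0,0],
    [0.005,0.015,0.105,0,0,0],
    [0.02,0.045,0.11,0,0,0],
    [0.04,0.085,0.11,0,0,0],
    [0.06,0.125,0.11,0,0,0],
    [0.085,0.165,0.11,0,0,0],
    [0.105,0.205,0.11,0,0,0],
    [0.126,0.245,0.11,0,0,0],
    [0.147,0.285,0.11,0,0,0],
    [0.163,0.315,0.105,0,0,0],
    [0.171,0.33,0.1,0,0,0],
    [0.174,0.335,0.09,0,0,0],
    [0.174,0.335,0.075,0,0,0],
    [0.174,0.335,0.055,0,0,0],
    [0.174,0.335,0.04,0,0,0],
    [0.174,0.335,0.04,0,0,0]
  ]
}}

```text
time: 22.02
eef_pos: [0.6179, 0.0093, 0.0719]
tcp_rot: [0.638, 0.77, -0.001, -0.002]
contact_force: [0.5, -0.0, -0.5]
opening: 0.481
finger_force: 30.5
```

{"name": "apply_moves", "arguments": {
  "series": [
    [0,0,-0.012,0,0,0],
    [0,0,-0.02,0,0,0],
    [0,0,-0.025,0,0,0],
    [0,0,-0.025,0,0,0],
    [0,0,-0.025,0,0,0]
  ]
}}

```text
time: 22.65
eef_pos: [0.6194, 0.0096, 0.0542]
tcp_rot: [0.638, 0.77, 0.0, 0.0]
contact_force: [-0.8, -0.2, -0.2]
opening: 0.486
finger_force: 30.5
```

Target z is 0.0427 + 0.008 = 0.0507.

{"name": "apply_moves", "arguments": {
  "series": [
    [0,0,-0.003,0,0,0],
    [0,0,-0.0042,0,0,0],
    [0,0,-0.0042,0,0,0]
  ]
}}

```text
time: 23.02
eef_pos: [0.6193, 0.0096, 0.0508]
tcp_rot: [0.638, 0.77, 0.0, 0.0]
contact_force: [-0.9, -0.3, 1.2]
opening: 0.479
finger_force: 30.7
```

{"name": "apply_moves", "arguments": {
  "series": [
    [0,0,0,0,0,0],
    [0,0,0,0,0,0],
    [0,0,0,0,0,0],
    [0,0,0,0,0,0],
    [0,0,0,0,0,0]
  ],
  "jaw": 1
}}

```text
time: 23.65
eef_pos: [0.6192, 0.0096, 0.0506]
tcp_rot: [0.638, 0.77, 0.0, 0.0]
contact_force: [0.1, 1.1, 0.1]
opening: 1.002
finger_force: 0.0
```

{"name": "apply_moves", "arguments": {
  "series": [
    [0,0,0.03,0,0,0],
    [0,0,0.08,0,0,0],
    [0,0,0.15,0,0,0],
    [0,0,0.187,0,0,0],
    [0,0,0.187,0,0,0],
    [0,0,0.187,0,0,0]
  ]
}}

```text
time: 24.4
eef_pos: [0.6183, 0.0097, 0.1986]
tcp_rot: [0.638, 0.77, -0.001, -0.001]
contact_force: [0.2, -0.7, -0.5]
opening: 0.998
finger_force: 0.0
```

```bash
python3 hov.py .065 pics/w7.png .008;  python3 wl.py pics/w7b.png | grep -E "mark|tag"
```

```text
24.4 [0.6183 0.0097 0.1986]
[ 232   67   55   57 2502] [0.6046 0.0897 0.012 ] 4.1 shift units [-0.0171  0.1   ]
[ 235  166   45   47 1656] [0.6182 0.0101 0.009 ] 0.97 shift units [-0.0002  0.0005]
[  45  234   39   36 1037] [ 0.4482 -0.0846  0.    ] 10.25 shift units [-0.2127 -0.1179]
mark_a 0.82 259 237 1743 [ 0.6352 -0.0658]
mark_a 0.79 262 161 806 [0.6205 0.0248]
mark_a 0.65 261 24 1043 [0.5941 0.155 ]
mark_a 0.6 261 120 166 [0.6113 0.0674]
tag_orange 0.62 259 282 490 [ 0.6466 -0.1244]
```

{"name": "apply_moves", "arguments": {
  "series": [
    [-0.05,-0.03,0,0,0,0],
    [-0.11,-0.07,0,0,0,0],
    [-0.17,-0.105,0,0,0,0],
    [-0.22,-0.136,0,0,0,0],
    [-0.236,-0.146,0,0,0,0],
    [-0.236,-0.146,0,0,0,0],
    [-0.236,-0.146,0,0,0,0]
  ]
}}

```text
time: 25.52
eef_pos: [0.4313, -0.107, 0.2004]
tcp_rot: [0.638, 0.77, 0.0, 0.0]
contact_force: [0.3, 0.1, 0.8]
opening: 0.999
finger_force: 0.0
```

```bash
python3 hov.py .045 pics/w8.png
```

```text
25.525 [ 0.4313 -0.107   0.2004]
[ 471   71   41   52 1732] [0.6254 0.0115 0.    ] 13.61 shift units [0.2426 0.1481]
[ 236  159   40   41 1321] [ 4.299e-01 -1.046e-01  2.000e-04] 1.52 shift units [-0.0018  0.003 ]
```

View pics/w8.png

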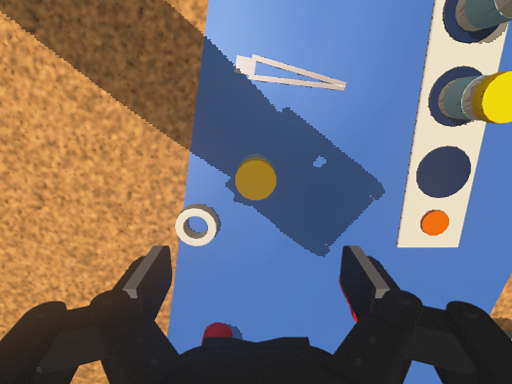

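The 45 mm jar's cap is at (256,180). A white ring at (197,227) is close, so I'll narrow the jaw slightly before descending.

{"name": "apply_moves", "arguments": {
  "series": [
    [-0.001,0.003,-0.05,0,0,0],
    [-0.001,0.003,-0.1,0,0,0],
    [-0.001,0.003,-0.15,0,0,0],
    [-0.001,0.003,-0.185,0,0,0],
    [-0.001,0.003,-0.205,0,0,0],
    [-0.001,0.003,-0.212,0,0,0],
    [-0.001,0.003,-0.212,0,0,0],
    [-0.001,0.003,-0.212,0,0,0]
  ],
  "jaw": 0.85
}}

```text
time: 26.58
eef_pos: [0.4306, -0.1052, 0.0317]
tcp_rot: [0.638, 0.77, 0.0, 0.001]
contact_force: [0.4, 0.2, -0.6]
opening: 0.85
finger_force: 0.0
```

{"name": "apply_moves", "arguments": {
  "series": [
    [0,0,0,0,0,0],
    [0,0,0,0,0,0],
    [0,0,0,0,0,0],
    [0,0,0,0,0,0],
    [0,0,0,0,0,0],
    [0,0,0,0,0,0]
  ],
  "jaw": 0
}}

```text
time: 27.32
eef_pos: [0.4301, -0.1051, 0.0314]
tcp_rot: [0.638, 0.77, 0.0, 0.0]
contact_force: [-1.5, -0.0, 6.1]
opening: 0.481
finger_force: 30.5
```

{"name": "apply_moves", "arguments": {
  "series": [
    [0,0,0.01,0,0,0],
    [0,0,0.04,0,0,0],
    [0.0,0.0,0.075,0,0,0],
    [0.015,0.0,0.085,0,0,0],
    [0.045,0.005,0.085,0,0,0],
    [0.085,0.01,0.085,0,0,0],
    [0.125,0.02,0.085,0,0,0],
    [0.165,0.03,0.085,0,0,0],
    [0.205,0.04,0.085,0,0,0],
    [0.235,0.047,0.085,0,0,0],
    [0.25,0.049,0.085,0,0,0],
    [0.256,0.049,0.08,0,0,0],
    [0.256,0.049,0.065,0,0,0],
    [0.256,0.049,0.05,0,0,0],
    [0.256,0.049,0.035,0,0,0],
    [0.256,0.049,0.023,0,0,0],
    [0.256,0.049,0.015,0,0,0],
    [0.256,0.049,0.015,0,0,0],
    [0.256,0.049,0.015,0,0,0]
  ]
}}

```text
time: 29.7
eef_pos: [0.6348, -0.0657, 0.043]
tcp_rot: [0.638, 0.77, 0.0, 0.0]
contact_force: [0.2, -1.0, 0.1]
opening: 0.483
finger_force: 30.6
```

{"name": "apply_moves", "arguments": {
  "series": [
    [0,0,-0.003,0,0,0],
    [0,0,-0.0042,0,0,0],
    [0,0,-0.0042,0,0,0]
  ]
}}

```text
time: 30.08
eef_pos: [0.6346, -0.0656, 0.0395]
tcp_rot: [0.638, 0.77, 0.0, 0.0]
contact_force: [-0.4, 0.5, 0.2]
opening: 0.485
finger_force: 30.6
```

{"name": "apply_moves", "arguments": {
  "series": [
    [0,0,0,0,0,0],
    [0,0,0,0,0,0],
    [0,0,0,0,0,0],
    [0,0,0,0,0,0],
    [0,0,0,0,0,0]
  ],
  "jaw": 1
}}

```text
time: 30.7
eef_pos: [0.6344, -0.0656, 0.0392]
tcp_rot: [0.638, 0.77, 0.0, -0.0]
contact_force: [0.5, 0.0, 0.4]
opening: 1.002
finger_force: 0.0
```

{"name": "apply_moves", "arguments": {
  "series": [
    [0,0,0.03,0,0,0],
    [0,0,0.08,0,0,0],
    [0,0,0.15,0,0,0],
    [0,0,0.2,0,0,0],
    [0,0,0.2,0,0,0],
    [0,0,0.2,0,0,0]
  ]
}}

```text
time: 31.45
eef_pos: [0.6338, -0.0654, 0.1983]
tcp_rot: [0.638, 0.77, -0.0, -0.001]
contact_force: [0.0, 0.6, -0.5]
opening: 0.999
finger_force: 0.0
```

```bash
python3 hov.py .045 pics/w9.png .008; python3 wl.py pics/w9b.png | grep -E "tag"; python3 -c "
from h import *
cv2.imwrite('pics/side9.png',ctrl.read_camera('side')[:,:,::-1])"
```

```text
31.45 [ 0.6338 -0.0654  0.1983]
[234   0  48  15 514] [0.6066 0.0799 0.    ] 500.21 shift units [-0.034   0.1816]
[ 231   75   50   52 2096] [0.6183 0.0098 0.012 ] 2.28 shift units [-0.0194  0.0941]
[ 236  163   42   43 1434] [ 0.6335 -0.0655  0.0045] 0.81 shift units [-0.0004 -0.0001]
tag_orange 0.94 259 226 541 [ 0.6473 -0.1249]
```

View pics/w9.png

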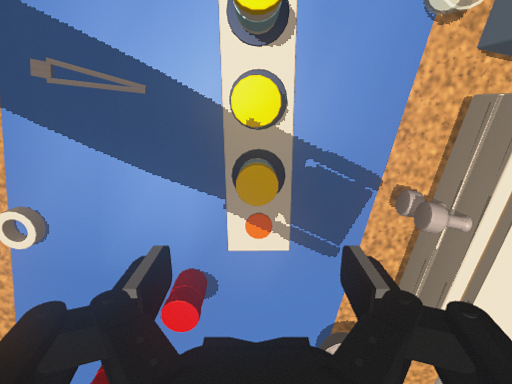

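View pics/side9.png

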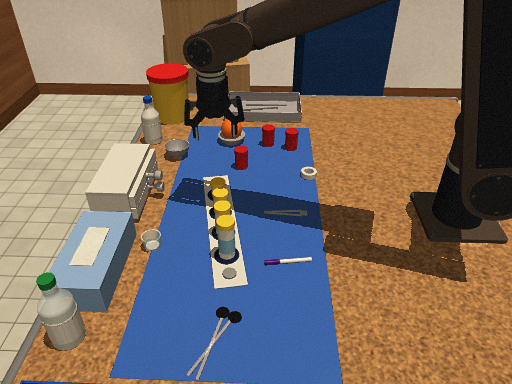

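Both views show all four jars upright on the marks. The shortest is beside the orange tag (wrist cap at (257,183), tag at (258,226)), the tallest is next to the grey disc, and the dish hasn't moved.

```bash
python3 -c "
from plant import ctrl
print(ctrl.sign_off())"
```

```text
the job is handed in; nothing more can be done
None
```

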